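# Find the soft shock mount and push down its tag

## Task

One of the three shock mounts on the inspection rail has a weak spring. Working from left to right as seen from the robot, press each black pad straight down with the fingertips, one at a time and by at least 5 mm, to feel which is the softest, and then push that mount's white tag fully down. Leave the other two tags up, do not pull anything up, and leave the bush, spool and housing where they are.

Things in the scene. Friction and masses are not known exactly. Their poses are not given: they have to be found in the camera images.
- rail: aluminium inspection rail, a fixed plate 180 x 360 x 12 mm lying on the bench; origin at the centre of its underside, z up, its y runs along the row of mounts (towards the robot's left), its -x side faces the robot. Three equal-looking shock-mount stations stand on it in a row, about 110 mm apart; names say nothing about which is left, middle or right.
- pad_a_top (a point): centre of the flat top of pad A: a round black rubber pad, 54 mm across and 18 mm thick, on a coil spring over a steel foot; its top is 72 mm above the bench when free. This point moves with the pad.
- pad_a (a joint): how far pad A is pressed straight down, m: 0 free, stop at 0.015; it springs back when let go. The soft mount's spring gives about 0.45 N per mm, the two good ones 1.0 or more (about 15 N or more to reach the stop). Negative: pulled up.
- tag_a_top (a point): centre of the flat top of tag A, which belongs to pad A: a white plastic T-shaped push tag, its cap 14 mm (rail x) x 36 mm (rail y) x 6 mm, in a grey block 24 x 46 mm and 52 mm high over the bench. It stands on the robot's side of its pad, 67 mm from the pad's centre along the rail's -x; cap top 72 mm above the bench when up. This point moves with the tag.
- tag_a (a joint): how far tag A is pushed straight down, m: 0 up, 0.014 fully down (cap resting on its block). About 4 N of friction; it stays where it is left. Only the soft mount's tag goes fully down: the tag of a good mount, pushed by mistake, catches at about half that and stays there, which spoils the job.
- pad_b_top (a point): centre of the flat top of pad B: a round black rubber pad, 54 mm across and 18 mm thick, on a coil spring over a steel foot; its top is 72 mm above the bench when free. This point moves with the pad.
- pad_b (a joint): how far pad B is pressed straight down, m: 0 free, stop at 0.015; it springs back when let go. The soft mount's spring gives about 0.45 N per mm, the two good ones 1.0 or more (about 15 N or more to reach the stop). Negative: pulled up.
- tag_b_top (a point): centre of the flat top of tag B, which belongs to pad B: a white plastic T-shaped push tag, its cap 14 mm (rail x) x 36 mm (rail y) x 6 mm, in a grey block 24 x 46 mm and 52 mm high over the bench. It stands on the robot's side of its pad, 67 mm from the pad's centre along the rail's -x; cap top 72 mm above the bench when up. This point moves with the tag.
- tag_b (a joint): how far tag B is pushed straight down, m: 0 up, 0.014 fully down (cap resting on its block). About 4 N of friction; it stays where it is left. Only the soft mount's tag goes fully down: the tag of a good mount, pushed by mistake, catches at about half that and stays there, which spoils the job.
- pad_c_top (a point): centre of the flat top of pad C: a round black rubber pad, 54 mm across and 18 mm thick, on a coil spring over a steel foot; its top is 72 mm above the bench when free. This point moves with the pad.
- pad_c (a joint): how far pad C is pressed straight down, m: 0 free, stop at 0.015; it springs back when let go. The soft mount's spring gives about 0.45 N per mm, the two good ones 1.0 or more (about 15 N or more to reach the stop). Negative: pulled up.
- tag_c_top (a point): centre of the flat top of tag C, which belongs to pad C: a white plastic T-shaped push tag, its cap 14 mm (rail x) x 36 mm (rail y) x 6 mm, in a grey block 24 x 46 mm and 52 mm high over the bench. It stands on the robot's side of its pad, 67 mm from the pad's centre along the rail's -x; cap top 72 mm above the bench when up. This point moves with the tag.
- tag_c (a joint): how far tag C is pushed straight down, m: 0 up, 0.014 fully down (cap resting on its block). About 4 N of friction; it stays where it is left. Only the soft mount's tag goes fully down: the tag of a good mount, pushed by mistake, catches at about half that and stays there, which spoils the job.
- bush: loose steel bush standing on the rail behind the pads (far side), 26 mm across at the foot, 18 mm above, 34 mm tall; origin under its centre. Leave alone.
- spool: loose solder spool standing on the bench to the left, 64 mm across, 50 mm tall; origin under its centre. Leave alone.
- housing: loose white transmitter housing standing on its steel foot on the bench to the right, about 92 mm wide, 85 mm deep, 132 mm tall; origin under its foot. Leave alone.

How it is judged:
On the way, in this order (a step that is already met when the one before it is completed fails the run):
1. the left pad is pressed down (((y of pad_a_top in the frame of rail above 0.055 m and value of joint pad_a above 0.004 m) or (y of pad_b_top in the frame of rail above 0.055 m and value of joint pad_b above 0.004 m) or (y of pad_c_top in the frame of rail above 0.055 m and value of joint pad_c above 0.004 m))), for 0.1 s.
2. then the middle pad is pressed down (((y of pad_a_top in the frame of rail between -0.055 and 0.055 m and value of joint pad_a above 0.004 m) or (y of pad_b_top in the frame of rail between -0.055 and 0.055 m and value of joint pad_b above 0.004 m) or (y of pad_c_top in the frame of rail between -0.055 and 0.055 m and value of joint pad_c above 0.004 m))), for 0.1 s.
3. then the right pad is pressed down (((y of pad_a_top in the frame of rail below -0.055 m and value of joint pad_a above 0.004 m) or (y of pad_b_top in the frame of rail below -0.055 m and value of joint pad_b above 0.004 m) or (y of pad_c_top in the frame of rail below -0.055 m and value of joint pad_c above 0.004 m))), for 0.1 s.
4. then the softest mount's tag is pushed down (value of joint any of tag_a, tag_b, tag_c above 0.011 m), for 0.1 s.
At the end, for the whole second after the job is handed in: the tag of the softest mount is down by more than 11 of its 14 mm, the other two tags are down by less than 3 mm, all pads have sprung back up (within 2 mm) and the bush, spool and housing are within 30 mm of where they stood (((value of joint tag_a above 0.011 m and value of joint each of tag_b, tag_c below 0.003 m) or (value of joint each of tag_a, tag_c below 0.003 m and value of joint tag_b above 0.011 m) or (value of joint each of tag_a, tag_b below 0.003 m and value of joint tag_c above 0.011 m)) and value of joint each of pad_a, pad_b, pad_c below 0.002 m and distance of each of bush, spool, housing from where it was at the start of the episode below 0.03 m); the robot touches nothing.
It fails at once if two tags were pushed down (value of joint each of tag_a, tag_b above 0.004 m or value of joint each of tag_a, tag_c above 0.004 m or value of joint each of tag_b, tag_c above 0.004 m).
It fails at once if two pads were pressed at once (value of joint each of pad_a, pad_b above 0.004 m or value of joint each of pad_a, pad_c above 0.004 m or value of joint each of pad_b, pad_c above 0.004 m).
It fails at once if a pad was pulled up (value of joint any of pad_a, pad_b, pad_c below -0.003 m).
It fails at once if a bystander was moved or lifted (distance of any of bush, spool, housing from where it was at the start of the episode above 0.03 m).
It also fails if it takes over 64 s, if anything falls off the work surface, if the arm or the gripper's body presses on something with over 40 N, if the wrist force passes 120 N, or if a joint passes its speed limit or range.

## Robot

A 6-joint arm with a two-finger parallel gripper is mounted at the origin on the work surface. World frame = base frame: x ahead of the robot, y to its left, z up, the work surface at z = 0. Lengths are in m, angles in rad, forces in N, time in s.
With the tool pointing down it reaches from about 0.35 to 0.875 m from the base axis. Payload 4.2 kg.
Tool frame: the origin (TCP) lies midway between the tips of the shut fingers; the grasp point (between the pads) lies 19 mm behind it; z points along the fingers, y is the direction in which the jaws open and shut (so a half turn about z gives the same grasp; the last joint's range is limited). The gripper opens to 85 mm and grips with 20 to 120 N. Pads are 22 mm wide; open, the fingers measure 114 mm over their backs; the gripper's body (76 mm by 85 mm) begins 54 mm behind the grasp point. The pads swing forward as they close: fully open they stand 13 mm farther back than shut.
Start: joints at [-1.036, 0.385, 0.008, 0, -1.194, -0.259], TCP at [0.17, -0.601, 0.231] pointing down, gripper open.
Joint ranges: [-3.14, 3.14], [-1.21, 2.06], [-1.07, 1.41], [-3.16, 2.05], [-2.99, -0.16], [-3.1, 3.1]. Speed limits (rad/s): [2.79, 2.79, 3.14, 3.14, 3.14, 3.14].

## Interface

Orientations are given as a unit quaternion [x, y, z, w].
In Python, from station import sense, camera, calibration, hand_in gives the robot as it stands.
- The arm moves only by the shell command python3 -m creep 'ROWS' [FORCE]. ROWS is a JSON object of lists of equal length, an entry for each row: "delta_rot": the turn, a rotation vector about the world's x, y, z in degrees, a list of three; "linear": the shift along the world's x, y, z in cm, a list of three; "gripper": the finger opening in cm, from 0 to 8.54. A call has 1 to 12 rows; each row shifts and turns the pose as measured when the row begins; what a row does not reach is not made up. A row lasts 1/12 s, in which the tool goes at most 41.7 mm and 7.16 degrees, less where a joint would pass 70% of its speed; a pose out of reach is approached as far as the arm can. A call is refused whole if a number of a shift passes 4.17 or a number of a turn 7.16, either way. A call with a gripper value outside its range is refused whole. The fingers move at their own pace and stop on an object; FORCE is the grip in N (left out, the last holds). Time passes only in rows, so rows that do not move let the fingers close. It gives the time, the measured TCP pose, the force and the opening at its end, in the units of the state.
- sense(): the state, without advancing time (a new reading comes with each control period).
- camera(name): name is "scene" or "top" or "wrist"; returns (picture, depth): 400x640x3 uint8, red, green, blue; 400x640 float32, m along the optical axis (not along the pixel's ray), 0 where there is no reading.
- calibration(name): a dict with "fx", "fy", "cx", "cy" (pixels), "position" and "attitude" of the camera in the world. Camera axes: x right, y up, looking along -z (the intrinsics and any distortion apply to the point x, -y, -z); pixel columns grow to the right and rows downward; lengths in m; the calibration is good to about 2 mm. The wrist camera is an equidistant fisheye: a pixel r from the principal point sees the ray r / f radians off the axis. A picture is of the moment at which its call begins: read the wrist's pose just before it. calibration takes no time and is no camera call; for the wrist camera it gives the pose at the moment of the call.
- hand_in(): hands the job in, once; it reports no verdict.
The state is a dict: "t": time; "joint_pos": joint angles; "qvel": joint speeds; "effort": joint torques, N m; "tool_pos": TCP position; "tcp_rot": TCP orientation; "ft_force": force on the tool from outside, world axes, zero at the start; "torque": the same for the moment, N m; "width": finger opening in m.
Only numpy, scipy, OpenCV 4.12 (cv2) and the standard library are available. Lean on these libraries where they do the work, as an engineer would, in place of code of your own. Each camera call takes 0.05 s, during which the arm holds its last target. There are 200 camera calls.

## Working session

There is one attempt and no reset: what is moved stays moved. The work goes in short steps, Python scripts to look and compute and a shell command to move; the robot and the scene stay as the last step left them, time stands still between calls to the robot, and variables do not carry over. Pictures are saved under pics/ and viewed, about 8 in all and at most 12, crops included, and the job is handed in when it is done.

```bash
mkdir -p pics; python3 - <<'E'
from station import *
import cv2,numpy as np
print(sense())
ims=[]
for n in("top","scene"):
    p,d=camera(n); c=calibration(n); print(n,c)
    np.savez(f"{n}.npz",p=p,d=d,pos=c["position"],att=c["attitude"],k=[c[x] for x in("fx","fy","cx","cy")])
    cv2.imwrite(f"pics/{n}.png",p[:,:,::-1])
E
```

```text
{'t': 0.0, 'joint_pos': array([-1.03640590e+00,  3.85587041e-01,  6.60398685e-03, -5.36728330e-04,
       -1.19396970e+00, -2.58616441e-01]), 'qvel': array([-0.00104273, -0.00103768, -0.00220188,  0.00122662,  0.00048488,
       -0.00110309]), 'effort': array([-5.98791048e-04, -3.92291451e+01,  1.88400561e+01,  4.18602616e+00,
       -4.52146094e-03, -1.64718841e-05]), 'tool_pos': array([ 0.17005962, -0.60080747,  0.23018902]), 'tcp_rot': array([-1.37352306e-01,  9.90521640e-01,  1.09089053e-03, -1.86324202e-04]), 'ft_force': array([ 0.53537931, -0.52064669, -0.17571035]), 'torque': array([-0.04185948, -0.03885483,  0.01428816]), 'width': 0.08534574811228615}
top {'fx': 507.49628913875296, 'fy': 507.49628913875296, 'cx': 327.3708285793107, 'cy': 204.78686485561542, 'position': array([ 0.41268604, -0.02166327,  1.55823534]), 'attitude': array([ 0.03665368, -0.02805105, -0.7012985 ,  0.71137195])}
scene {'fx': 481.25114787290596, 'fy': 481.25114787290596, 'cx': 319.38272818410104, 'cy': 199.774758257999, 'position': array([ 1.42600322, -0.64259884,  0.83796554]), 'attitude': array([0.41595628, 0.20555307, 0.41345533, 0.78344304])}
```

View pics/top.png

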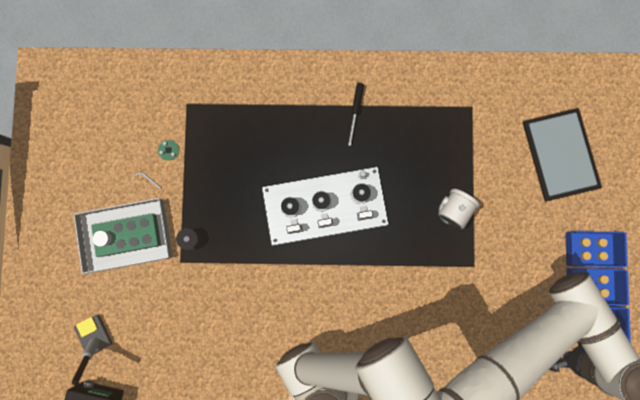

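View pics/scene.png

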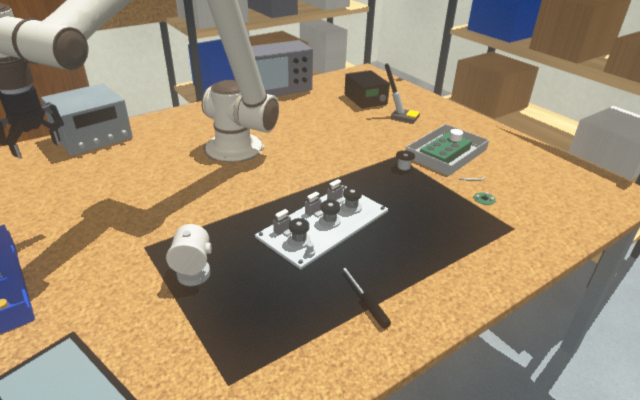

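Top view: rail spans about (263,168)–(387,243). The pads are at about (291,206), (321,200) and (362,192), with their tags below at (294,228), (324,222) and (366,214). The bush is at (364,174), the spool at (188,238) and the housing at (460,208).

```bash
cat >h.py <<'E'
import numpy as np,cv2
from scipy.spatial.transform import Rotation as R
def ray(n,u,v,z):
    f=np.load(n+".npz"); fx,fy,cx,cy=f["k"]
    d=R.from_quat(f["att"]).apply([(u-cx)/fx,-(v-cy)/fy,-1.]); p=f["pos"]
    return p+d*(z-p[2])/d[2]
E
python3 - <<'E'
from h import *
f=np.load("top.npz");p=f["p"];g=cv2.cvtColor(p,cv2.COLOR_RGB2GRAY)
m=np.zeros_like(g);m[160:250,255:395]=(g[160:250,255:395]>110)*255
c=max(cv2.findContours(m,0,2)[0],key=cv2.contourArea)
bx=cv2.boxPoints(cv2.minAreaRect(c));print(bx)
w=np.array([ray("top",*q,.012) for q in bx]);print(w.round(4),"centre",w.mean(0).round(4))
mask=np.zeros_like(g);cv2.fillPoly(mask,[bx.astype(int)],255)
dk=cv2.bitwise_and(mask,((g<60)*255).astype(np.uint8))
n,l,s,ce=cv2.connectedComponentsWithStats(dk)
for i in range(1,n):
    if s[i,4]>60: print("pad",s[i],ce[i],ray("top",*ce[i],.072).round(4))
wh=cv2.bitwise_and(mask,((g>240)*255).astype(np.uint8))
n,l,s,ce=cv2.connectedComponentsWithStats(wh)
for i in range(1,n):
    if s[i,4]>15: print("tag",s[i],ce[i],ray("top",*ce[i],.072).round(4))
cv2.imwrite("pics/crop.png",cv2.resize(p[160:250,255:395,::-1],None,fx=5.5,fy=5.5,interpolation=cv2.INTER_CUBIC))
E
```

```text
[[260.7653  186.43312]
 [377.95926 165.84499]
 [388.28555 224.6255 ]
 [271.09158 245.21364]]
[[ 0.6083  0.2038  0.012 ]
 [ 0.677  -0.1557  0.012 ]
 [ 0.4964 -0.1881  0.012 ]
 [ 0.4287  0.1676  0.012 ]] centre [0.5526 0.0069 0.012 ]
pad [354 185  16  16 161] [361.47204969 192.31055901] [ 0.5873 -0.1024  0.072 ]
pad [313 193  16  15 148] [321.0472973  199.94594595] [0.563  0.0163 0.072 ]
pad [282 199  16  15 159] [289.86163522 206.06918239] [0.5437 0.1078 0.072 ]
tag [267 213  13  26  62] [271.4516129  227.83870968] [0.4789 0.1604 0.072 ]
tag [360 213  11   4  34] [364.97058824 214.41176471] [ 0.5222 -0.1133  0.072 ]
tag [320 220  11   5  34] [324.85294118 222.        ] [0.4982 0.0041 0.072 ]
tag [288 226  11   5  37] [293.05405405 228.08108108] [0.4791 0.097  0.072 ]
tag [277 237  29   6  46] [290.26086957 239.54347826] [0.4454 0.1045 0.072 ]
```

View pics/crop.png

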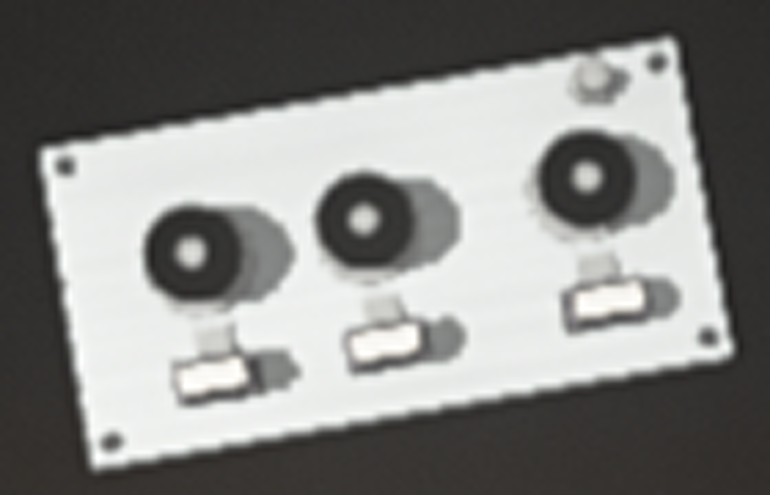

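Image crop: pads, tags and bush are clearly separated, and the tags sit 66 mm from their pads, as stated. Rail yaw is about 10.5°. Next I'll shut the fingers and travel high.

```bash
python3 -m creep '{"linear":[[1.5,2.9,0],[1.5,2.9,0],[1.5,2.9,0],[1.5,2.9,0],[1.5,2.9,0],[1.5,2.9,0],[1.5,2.9,0],[1.5,2.9,0],[1.5,2.9,0],[1.5,2.9,0],[1.5,2.9,0],[1.5,2.9,0]],"delta_rot":[[0,0,-5],[0,0,0],[0,0,0],[0,0,0],[0,0,0],[0,0,0],[0,0,0],[0,0,0],[0,0,0],[0,0,0],[0,0,0],[0,0,0]],"gripper":[0,0,0,0,0,0,0,0,0,0,0,0]}' 30
```

```text
t: 1.1
tool_pos: [0.3492, -0.2392, 0.2225]
tcp_rot: [-0.085, 0.996, 0.006, -0.004]
ft_force: [0.9, 0.4, -0.0]
width: 0.0
```

```bash
python3 -m creep '{"linear":[[1.6,2.9,0],[1.6,2.9,0],[1.6,2.9,0],[1.6,2.9,0],[1.6,2.9,0],[1.6,2.9,0],[1.6,2.9,0],[1.6,2.9,0],[1.6,2.9,0],[1.6,2.9,0],[1.6,2.9,0],[0,0,0]],"delta_rot":[[0,0,0],[0,0,0],[0,0,0],[0,0,0],[0,0,0],[0,0,0],[0,0,0],[0,0,0],[0,0,0],[0,0,0],[0,0,0],[0,0,0]],"gripper":[0,0,0,0,0,0,0,0,0,0,0,0]}'
```

```text
t: 2.1
tool_pos: [0.5287, 0.1027, 0.2198]
tcp_rot: [-0.088, 0.996, 0.006, -0.005]
ft_force: [0.8, -0.4, 0.6]
width: -0.0001
```

```bash
python3 -m creep '{"linear":[[1.5,0.5,0],[0,0,-2],[0,0,-2],[0,0,-2],[0,0,-2],[0,0,-2],[0,0,-2],[0,0,0],[0,0,0]],"delta_rot":[[0,0,0],[0,0,0],[0,0,0],[0,0,0],[0,0,0],[0,0,0],[0,0,0],[0,0,0],[0,0,0]],"gripper":[0,0,0,0,0,0,0,0,0]}'
```

```text
t: 2.85
tool_pos: [0.5422, 0.1085, 0.0925]
tcp_rot: [-0.09, 0.996, 0.006, -0.008]
ft_force: [0.5, 0.6, 0.7]
width: -0.0002
```

```bash
python3 -m creep '{"linear":[[0,0,-0.9],[0,0,-0.9],[0,0,-0.4],[0,0,0],[0,0,0]],"delta_rot":[[0,0,0],[0,0,0],[0,0,0],[0,0,0],[0,0,0]],"gripper":[0,0,0,0,0]}'; python3 -m creep '{"linear":[[0,0,-0.4],[0,0,-0.4],[0,0,0],[0,0,0]],"delta_rot":[[0,0,0],[0,0,0],[0,0,0],[0,0,0]],"gripper":[0,0,0,0]}'
```

```text
t: 3.27
tool_pos: [0.5441, 0.1088, 0.072]
tcp_rot: [-0.09, 0.996, 0.007, -0.005]
ft_force: [0.8, -0.6, 0.6]
width: -0.0001
t: 3.6
tool_pos: [0.5448, 0.109, 0.0657]
tcp_rot: [-0.091, 0.996, 0.007, -0.004]
ft_force: [-1.4, -0.2, 2.3]
width: -0.0002
```

```bash
python3 - <<'E'
from station import *
import cv2
p,d=camera("scene");cv2.imwrite("pics/press.png",cv2.resize(p[150:300,200:420,::-1],None,fx=3.5,fy=3.5,interpolation=cv2.INTER_CUBIC))
s=sense();print(s["tool_pos"],s["ft_force"])
E
```

```text
[0.5447373  0.10905169 0.0656431 ] [-1.99925274 -0.95750596  2.94358907]
```

View pics/press.png

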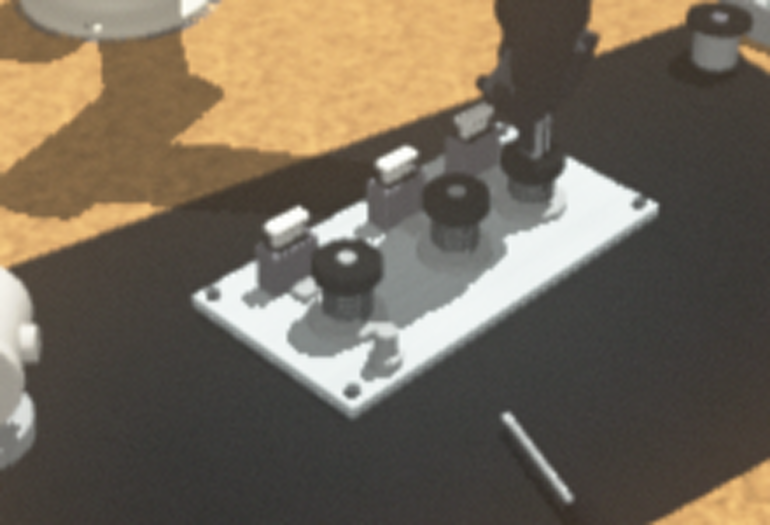

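The crop shows the fingertips centred on the left pad (crop ≈ (535,160)), which is pressed. I'll go deeper for a clear stiffness reading.

```bash
python3 -m creep '{"linear":[[0,0,-0.4],[0,0,0],[0,0,0],[0,0,0]],"delta_rot":[[0,0,0],[0,0,0],[0,0,0],[0,0,0]],"gripper":[0,0,0,0]}'; python3 -c "
from station import *
for i in range(8):
    camera('top'); s=sense(); print(s['tool_pos'].round(4),s['ft_force'].round(2))"
```

```text
t: 3.98
tool_pos: [0.5449, 0.1091, 0.0626]
tcp_rot: [-0.091, 0.996, 0.007, -0.003]
ft_force: [-0.5, -0.8, 4.5]
width: 0.0
[0.5449 0.1091 0.0626] [-1.78 -0.49  3.53]
[0.5449 0.1091 0.0626] [-1.25 -0.25  3.71]
[0.5449 0.1091 0.0626] [-2.07 -0.63  3.55]
[0.5449 0.1091 0.0625] [-2.57  0.05  4.21]
[0.5449 0.1091 0.0625] [-1.92  0.5   3.25]
[0.5449 0.1091 0.0625] [-1.45  0.09  4.52]
[0.5449 0.1091 0.0625] [-1.49 -0.62  3.76]
[0.5449 0.1091 0.0624] [-2.53 -0.07  4.46]
```

Left pad: about 3.9 N at 9.5 mm, which is 0.41 N/mm. Now the middle pad.

```bash
python3 -m creep '{"linear":[[0,0,2],[0,0,2],[0.45,-2.3,0],[0.45,-2.3,0],[0.45,-2.3,0],[0.45,-2.3,0],[0,0,0],[0,0,0]],"delta_rot":[[0,0,0],[0,0,0],[0,0,0],[0,0,0],[0,0,0],[0,0,0],[0,0,0],[0,0,0]],"gripper":[0,0,0,0,0,0,0,0]}'
```

```text
t: 5.05
tool_pos: [0.5656, 0.0156, 0.1]
tcp_rot: [-0.092, 0.996, 0.008, -0.001]
ft_force: [0.5, 0.5, -0.8]
width: -0.0001
```

```bash
python3 -m creep '{"linear":[[0,0,-1],[0,0,-1],[0,0,-0.8],[0,0,-0.4],[0,0,-0.4],[0,0,-0.4],[0,0,0],[0,0,0],[0,0,0]],"delta_rot":[[0,0,0],[0,0,0],[0,0,0],[0,0,0],[0,0,0],[0,0,0],[0,0,0],[0,0,0],[0,0,0]],"gripper":[0,0,0,0,0,0,0,0,0]}'; python3 -c "
from station import *
for i in range(6):
    camera('top'); s=sense(); print(s['tool_pos'].round(4),s['ft_force'].round(2))"
```

```text
t: 5.8
tool_pos: [0.5667, 0.017, 0.0613]
tcp_rot: [-0.098, 0.995, 0.004, -0.001]
ft_force: [-3.1, -3.2, 10.1]
width: -0.0002
[0.5667 0.017  0.0615] [-3.44 -2.95  9.78]
[0.5667 0.017  0.0614] [-3.38 -1.9  10.13]
[0.5667 0.0169 0.0614] [-2.06 -1.33 10.54]
[0.5667 0.017  0.0613] [-3.   -1.97 10.63]
[0.5667 0.017  0.0613] [-2.5  -1.96  9.94]
[0.5667 0.0169 0.0613] [-3.82 -1.67 11.2 ]
```

Middle pad: about 10.4 N at 10.6 mm, which is 1.0 N/mm, so it is good. Now the right pad, at (.5873,-.1024).

```bash
python3 -m creep '{"linear":[[0,0,2],[0,0,2],[0.45,-2.4,0],[0.45,-2.4,0],[0.45,-2.4,0],[0.45,-2.4,0],[0.3,-2.2,0],[0,0,0],[0,0,0]],"delta_rot":[[0,0,0],[0,0,0],[0,0,0],[0,0,0],[0,0,0],[0,0,0],[0,0,0],[0,0,0],[0,0,0]],"gripper":[0,0,0,0,0,0,0,0,0]}'
```

```text
t: 6.85
tool_pos: [0.5881, -0.0984, 0.099]
tcp_rot: [-0.103, 0.995, 0.005, -0.002]
ft_force: [0.3, 0.8, 0.1]
width: -0.0002
```

```bash
python3 -m creep '{"linear":[[0,-0.4,-1],[0,0,-1],[0,0,-0.7],[0,0,-0.4],[0,0,-0.4],[0,0,-0.3],[0,0,0],[0,0,0],[0,0,0]],"delta_rot":[[0,0,0],[0,0,0],[0,0,0],[0,0,0],[0,0,0],[0,0,0],[0,0,0],[0,0,0],[0,0,0]],"gripper":[0,0,0,0,0,0,0,0,0]}'; python3 -c "
from station import *
for i in range(6):
    camera('top'); s=sense(); print(s['tool_pos'].round(4),s['ft_force'].round(2))"
```

```text
t: 7.6
tool_pos: [0.5887, -0.1006, 0.064]
tcp_rot: [-0.11, 0.994, 0.001, -0.003]
ft_force: [-3.1, -1.3, 9.2]
width: 0.0
[ 0.5887 -0.1005  0.0642] [-2.85 -1.38  7.99]
[ 0.5887 -0.1006  0.0641] [-2.06 -1.79  9.23]
[ 0.5887 -0.1006  0.064 ] [-2.39 -1.56  9.72]
[ 0.5887 -0.1006  0.0639] [-3.19 -1.07  9.21]
[ 0.5887 -0.1006  0.0639] [-3.06 -0.94  9.68]
[ 0.5887 -0.1006  0.0639] [-3.   -2.15  8.56]
```

Right pad: about 9.1 N at 8 mm, which is 1.1 N/mm. The left mount is the soft one, so I'll move over its tag at about (.4785,.096).

```bash
python3 -m creep '{"linear":[[0,0,2.5],[0,0,2.5],[-1.5,2.6,0],[-1.5,2.6,0],[-1.5,2.6,0],[-1.5,2.6,0],[-1.5,2.6,0],[-1.5,2.6,0],[-1.5,2.6,0],[0,0,0],[0,0,0]],"delta_rot":[[0,0,0],[0,0,-2],[0,0,0],[0,0,0],[0,0,0],[0,0,0],[0,0,0],[0,0,0],[0,0,0],[0,0,0],[0,0,0]],"gripper":[0,0,0,0,0,0,0,0,0,0,0]}'
```

```text
t: 8.82
tool_pos: [0.4758, 0.0937, 0.1106]
tcp_rot: [-0.095, 0.995, 0.001, -0.004]
ft_force: [0.3, -0.1, 0.6]
width: -0.0002
```

```bash
python3 -m creep '{"linear":[[0.3,0.2,-1],[0,0,-1.5],[0,0,-0.6],[0,0,0],[0,0,0]],"delta_rot":[[0,0,0],[0,0,0],[0,0,0],[0,0,0],[0,0,0]],"gripper":[0,0,0,0,0]}'; python3 - <<'E'
from station import *
import cv2,numpy as np
p,d=camera("scene");q,_=camera("wrist")
a=cv2.resize(p[150:280,250:410,::-1],(640,520),interpolation=cv2.INTER_CUBIC)
cv2.imwrite("pics/tag.png",a);cv2.imwrite("pics/wr.png",q[:,:,::-1])
s=sense();print(s["tool_pos"],s["ft_force"])
E
```

```text
t: 9.23
tool_pos: [0.4797, 0.0953, 0.0757]
tcp_rot: [-0.095, 0.995, 0.001, -0.005]
ft_force: [0.2, -0.2, -0.4]
width: 0.0001
[0.47986529 0.09543007 0.07625015] [-0.45292993 -0.12477641  0.59275351]
```

View pics/tag.png

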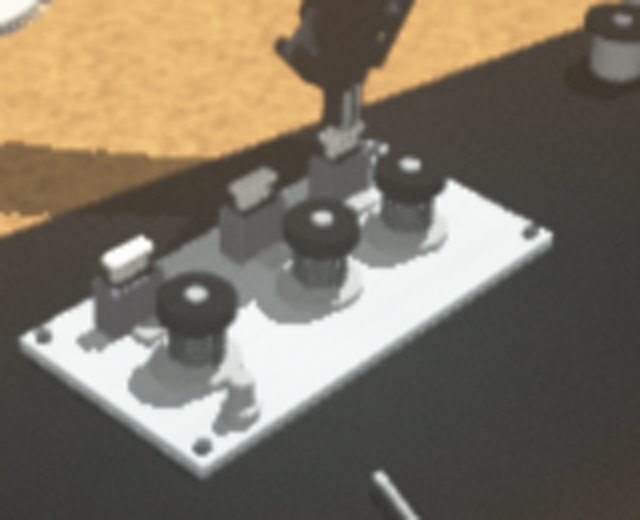

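View pics/wr.png

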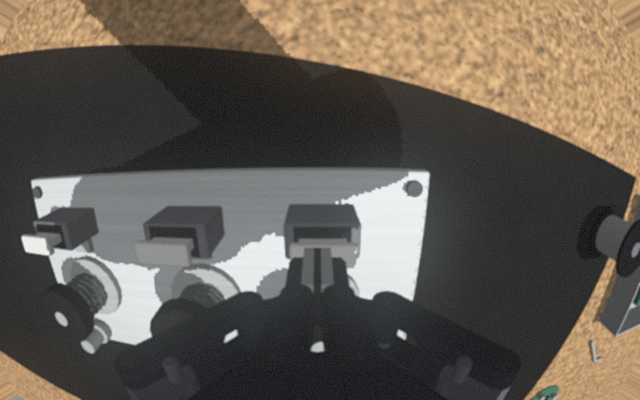

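The scene crop shows the fingertips just over the left tag (340,130), with all pads up. The wrist view shows the tips at col 317 on the cap spanning 290–358, so they are centred. Pushing now.

```bash
python3 -m creep '{"linear":[[0,0,-0.4],[0,0,-0.4],[0,0,-0.4],[0,0,-0.4],[0,0,-0.3],[0,0,-0.3],[0,0,0],[0,0,0]],"delta_rot":[[0,0,0],[0,0,0],[0,0,0],[0,0,0],[0,0,0],[0,0,0],[0,0,0],[0,0,0]],"gripper":[0,0,0,0,0,0,0,0]}'
```

```text
t: 10.0
tool_pos: [0.482, 0.0959, 0.0588]
tcp_rot: [-0.096, 0.995, 0.002, -0.002]
ft_force: [0.6, -0.4, 0.0]
width: 0.0001
```

```bash
python3 -m creep '{"linear":[[-0.2,0,-0.2],[0,0,-0.3]],"delta_rot":[[0,0,0],[0,0,0]],"gripper":[0,0]}';python3 -m creep '{"linear":[[0,0,-0.2]],"delta_rot":[[0,0,0]],"gripper":[0]}'
```

```text
t: 10.17
tool_pos: [0.4821, 0.0961, 0.0576]
tcp_rot: [-0.097, 0.995, 0.001, 0.0]
ft_force: [-17.4, 1.6, 46.3]
width: -0.0002
t: 10.25
tool_pos: [0.4819, 0.0961, 0.0579]
tcp_rot: [-0.098, 0.995, 0.001, 0.0]
ft_force: [-7.6, 1.1, 17.9]
width: 0.0001
```

The tag is on its stop: z stays at 0.058 while the force rises. Retreating and checking.

```bash
python3 -m creep '{"linear":[[0,0,1],[0,0,2],[0,0,3],[0,0,3],[-1,-2.5,2],[-1,-3,0],[-1,-3,0],[-1,-3,0],[-1,-3,0],[-1,-3,0],[0,0,0],[0,0,0]],"delta_rot":[[0,0,0],[0,0,0],[0,0,0],[0,0,0],[0,0,0],[0,0,0],[0,0,0],[0,0,0],[0,0,0],[0,0,0],[0,0,0],[0,0,0]],"gripper":[0,0,0,0,0,0,0,0,0,0,0,0]}'; python3 - <<'E'
from station import *
import cv2
p,d=camera("scene")
cv2.imwrite("pics/end.png",cv2.resize(p[140:300,160:420,::-1],(780,480),interpolation=cv2.INTER_CUBIC))
E
```

```text
t: 11.25
tool_pos: [0.4183, -0.085, 0.1676]
tcp_rot: [-0.099, 0.995, 0.0, 0.002]
ft_force: [0.1, -0.0, -1.2]
width: -0.0
```

View pics/end.png

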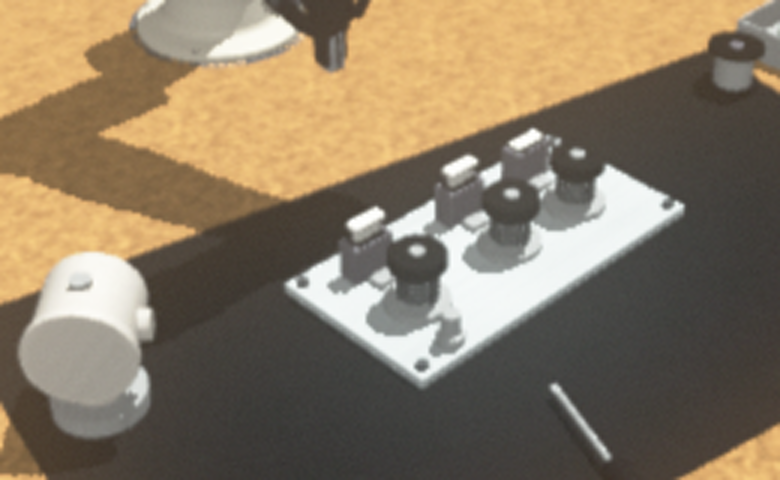

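The left tag (525,140) now sits on its block. The other two tags (460,170) and (365,222) are up, the pads are up, and the bush, spool and housing are in place.

```bash
python3 -c "
from station import *
print(hand_in())"
```

```text
the job is handed in; nothing more can be done
None
```

I pressed the three pads left to right, found the left mount to be the soft one, pushed its tag fully down and handed the job in. No verdict was reported.

| Pad | Force | Depth | Stiffness |
|---|---|---|---|
| Left | about 3.9 N | 9.5 mm | 0.41 N/mm (soft) |
| Middle | about 10.4 N | 10.6 mm | 1.0 N/mm |
| Right | about 9.1 N | 8 mm | 1.1 N/mm |

- **Tag:** the fingertips stopped at z = 0.058 m while the wrist force rose to about 46 N, so the cap is resting on its block. That is under the 120 N wrist limit. Midway down, one reading showed 0 N at z = 0.0588 m, so I pressed a little further to be sure of the stop.
- **Last picture:** the left tag is down on its block, the other two tags and all pads are up, and the arm is clear. The bush, spool and housing look unmoved by eye; I did not measure them again.

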